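# Open the push-and-turn solvent bottle at the fastener bench

## Task

Open the white solvent bottle in the bench clamp: its red child-resistant cap only ratchets unless it is pushed down while being turned anticlockwise, so keep pressing and turning, in several strokes if need be, until you feel it reach its stop, without forcing it. Lift the cap off and set it down gently, top up, in the empty compartment of the black tray, and leave the other things as they are.

Things in the scene. Friction and masses are not known exactly. Their poses are not given: they have to be found in the camera images.
- bottle: White bottle, yellow label, fixed upright in a 120 x 120 mm bench clamp; cannot move. Body 72 mm in diameter, shoulder slopes from 103 mm height in to a 22 mm neck at 126 mm; neck rim at 155 mm. Origin: centre of the clamp's underside, on the table; z is the bottle's axis, upwards.
- cap: Red ribbed two-piece child-resistant cap, 46 mm in diameter, 34 mm tall, about 80 g, white arrow on its flat top. Origin: centre of its underside; z up through its top. On the closed bottle the origin is 138 mm above the table. It comes off after turning anticlockwise (seen from above). While locked it lifts less than 1 mm: do not pull hard.
- bottle_mouth (a point): Centre of the neck rim, 155 mm above the table. The inner cap must turn anticlockwise by 1.3 to 2.0 rad, differing each time and unseen, until its lugs meet gaps in the neck; it lifts off freely over the last 0.2 rad before a solid stop (torque climbs from about 0.1 Nm). Strokes add up: ease off, turn the shell back, press again; the inner cap stays put.
- tray_empty (a point): Centre of the floor of the tray's empty compartment, 4 mm above the table. The compartment is 192 mm along this point's x and 129 mm along its y, its walls 30 mm tall above the table. The point's axes are the tray's.
- tray: Black tray, 200 x 270 x 30 mm, fixed to the table, one divider across its middle (normal to y): the empty compartment on its +y side, hardware on its -y side. Origin: centre of its underside.
- bolt_a: Loose bolt, 56 mm long, in the other compartment.
- bolt_b: Loose bolt, 51 mm long, in the other compartment.
- washer: Loose washer, 26 mm in diameter, in the other compartment.
- other_bottle: Blue bottle with black cap, 60 mm in diameter, 170 mm tall, standing loose farther back.
- jar: Jar with steel lid, 60 mm in diameter, 75 mm tall, standing loose farther back.
- screwdriver: Screwdriver with orange handle, 190 mm long, lying near the robot.
- carton: Cardboard box, 70 x 100 x 55 mm, standing loose farther back.
- cap_top (a point): Centre of the cap's flat top, 34 mm above its origin. The outer shell sinks 5 mm against a spring (3 N to start, 12 N for all) plus 1.5 mm of liner, then is solid. Not pressed it turns freely on the inner cap, both ways. Pressed with 10 N or more, after up to 0.7 rad of idle turn its teeth (1.05 rad apart) catch and take the inner cap along; pressed less they slip and click.
Mind the look-alikes: they are no part of the job. What is meant by the bottle is not turquoise, and is the larger of those in its own colour.

How it is judged:
By the outcome, as a careful person would: the job done as asked, in the order asked, and still so for the second after the job is handed in, with the robot touching nothing.
It also fails if it takes over 72 s, if anything falls off the work surface, if the arm or the gripper's body presses on something with over 40 N, if the wrist force passes 120 N, or if a joint passes its speed limit or range.

## Robot

A 7-joint arm with a two-finger parallel gripper is mounted at the origin on the work surface. World frame = base frame: x ahead of the robot, y to its left, z up, the work surface at z = 0. Lengths are in m, angles in rad, forces in N, time in s.
With the tool pointing down it reaches from about 0.425 to 0.825 m from the base axis. Payload 3.6 kg.
Tool frame: the origin (TCP) lies on the mounting face of the last link; the fingertips stand 173 mm ahead of it and the grasp point (between the pads) lies 155 mm ahead of it; z points along the fingers, y is the line along which they close (so a half turn about z gives the same grasp; the last joint's range is limited). The gripper opens to 85 mm and grips with 20 to 120 N. Pads are 22 mm wide; open, the fingers measure 114 mm over their backs; the gripper's body (76 mm by 85 mm) begins 54 mm behind the grasp point. The pads swing forward as they close: fully open they stand 13 mm farther back than shut.
Start: joints at [1.242, 0.615, -0.013, 1.423, 0.008, 1.103, -0.04], TCP at [0.193, -0.621, 0.405] pointing down, gripper open.
Joint ranges: [-3.12, 3.12], [-0.3, 2.06], [-1.34, 1.32], [0.26, 2.42], [-1.36, 4.5], [0.01, 1.98], [-2.84, 2.84]. Speed limits (rad/s): [2.79, 2.79, 3.14, 3.14, 3.14, 3.14, 3.14].

## Interface

Orientations are given as [roll, pitch, yaw] about the fixed x, y, z axes, in that order (R = Rz(yaw) Ry(pitch) Rx(roll)).
In Python, from plant import bot gives the robot as it stands.
- The arm moves only by the tool move_arm, never from a script. Its argument "series" is text: rows parted by semicolons, each of 7 numbers parted by spaces: the turn, a rotation vector about the tool's x, y, z in units of 5 degrees (1.0 is 5 degrees), then the shift along the tool's x, y, z in cm, then the closure, from 0 (fully open) to 1 (shut). A call has 1 to 20 rows; each row is the pose to reach, as a shift and turn from the pose commanded when the call began, along the tool's axes at that moment; what a row does not reach only later rows make up. A row lasts 1/10 s, in which the tool goes at most 50 mm and 8.59 degrees, less where a joint would pass 70% of its speed; a pose out of reach is approached as far as the arm can. A call with a gripper value outside its range is refused whole. The fingers move at their own pace and stop on an object; "squeeze" is the grip in N (left out, the last holds). Time passes only in rows, so rows that repeat a pose let the fingers close. It gives the time, the measured TCP pose, the force, the opening and the grip force at its end, in the units of the state.
- bot.sense(): the state, without advancing time (a new reading comes with each control period).
- bot.camera(name): name is "side" or "top"; returns the picture (400x640x3 uint8, blue, green, red); there is no depth.
- bot.camera_model(name): a dict with "K" (3x3 intrinsics, pixels), "xyz" and "rotation" of the camera in the world. Camera axes: x right, y up, looking along -z (the intrinsics and any distortion apply to the point x, -y, -z); pixel columns grow to the right and rows downward; lengths in m; the calibration is good to about 2 mm. A picture is of the moment at which its call begins. camera_model takes no time and is no camera call.
- bot.hand_in(): hands the job in; it is judged then, once.
The state is a dict: "clock": time; "q": joint angles; "qvel": joint speeds; "effort": joint torques, N m; "ee_pos": TCP position; "tcp_rot": TCP orientation; "contact_force": force on the tool from outside, world axes, zero at the start; "torque": the same for the moment, N m; "gripper_width": finger opening in m; "grip_force": force on a finger pad.
Only numpy, scipy, OpenCV 4.12 (cv2) and the standard library are available. Lean on these libraries where they do the work, as an engineer would, in place of code of your own. Each camera call takes 0.05 s, during which the arm holds its last target. There are 200 camera calls.

## Working session

There is one attempt and no reset: what is moved stays moved. The work goes in short steps, Python scripts to look and compute and a tool call to move; the robot and the scene stay as the last step left them, time stands still between calls to the robot, and variables do not carry over. Pictures are saved under pics/ and viewed, at most 10 in all, crops included, and the job is handed in when it is done.

Besides the shell and the picture viewer there is one more tool, called after "Request:" in YAML: its name, and indented under it one key for each argument. move_arm: Moves the arm, as the interface text tells. Its arguments: {"type":"object","properties":{"series":{"type":"string"},"squeeze":{"type":"number"}},"required":["series"]}

```bash
mkdir -p pics; python3 - <<'E'
from plant import bot
import cv2
for n in("top","side"):
    cv2.imwrite(f"pics/{n}0.png",bot.camera(n)); m=bot.camera_model(n); print(n,m)
s=bot.sense(); print({k:s[k] for k in("clock","ee_pos","tcp_rot","contact_force","gripper_width")})
E
```

```text
top {'K': array([[386.10111939,   0.        , 322.35394125],
       [  0.        , 386.10111939, 200.4068435 ],
       [  0.        ,   0.        ,   1.        ]]), 'xyz': array([ 0.42842528, -0.02152134,  1.06170295]), 'rotation': array([ 1.38520439e-01, -1.22065909e-03, -1.57596115e+00])}
side {'K': array([[389.7626001 ,   0.        , 321.94317012],
       [  0.        , 389.7626001 , 205.51079442],
       [  0.        ,   0.        ,   1.        ]]), 'xyz': array([0.28479262, 0.39506549, 0.74910064]), 'rotation': array([ 0.68422496,  0.01583388, -2.532818  ])}
{'clock': 0.1, 'ee_pos': array([ 0.19314799, -0.62033596,  0.40364088]), 'tcp_rot': array([-3.13923626e+00,  6.41498972e-05,  3.01900703e-01]), 'contact_force': array([-0.47415202, -1.15060037, -0.40297776]), 'gripper_width': 0.08555027618674833}
```

View pics/top0.png

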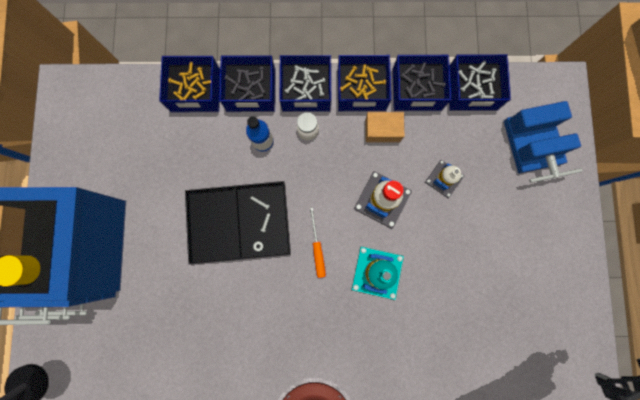

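View pics/side0.png

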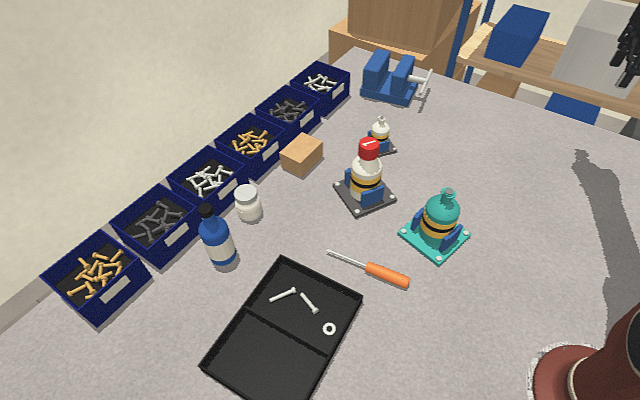

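The top view shows three clamped bottles: white with a red cap at (385,195), a small white one at (447,177), and a turquoise one at (380,273). The one meant is (385,195), the larger of the white ones, with the red cap. The empty tray compartment is the left half, around (213,224). I'll measure both and confirm with a crop.

```bash
cat > h.py <<'E'
from plant import bot
import cv2, numpy as np
from scipy.spatial.transform import Rotation as R
def ray(n,uv):
    m=bot.camera_model(n); p=np.linalg.inv(m["K"])@[uv[0],uv[1],1]
    return m["xyz"], R.from_euler("xyz",m["rotation"]).as_matrix()@(p*[1,-1,-1])
def onz(n,uv,z):
    o,d=ray(n,uv); return o+d*(z-o[2])/d[2]
def tri(a,b):
    (o,d),(p,e)=ray("top",a),ray("side",b)
    t=np.linalg.lstsq(np.c_[d,-e],p-o,rcond=None)[0]
    return (o+d*t[0]+p+e*t[1])/2, np.linalg.norm(o+d*t[0]-p-e*t[1])
def red(im):
    h=cv2.cvtColor(im,cv2.COLOR_BGR2HSV)
    m=(((h[...,0]<6)|(h[...,0]>172))&(h[...,1]>170)&(h[...,2]>110)).astype(np.uint8)
    c=cv2.findContours(m,0,2)[0]; c=[x for x in c if cv2.contourArea(x)>60]
    return c
E
python3 - <<'E'
from h import *
A={n:cv2.imread(f"pics/{n}0.png") for n in("top","side")}
P={}
for n in A:
    for c in red(A[n]):
        M=cv2.moments(cv2.convexHull(c)); u=(M["m10"]/M["m00"],M["m01"]/M["m00"])
        print(n,cv2.contourArea(c),u,cv2.boundingRect(c),cv2.minEnclosingCircle(c), onz(n,u,.172),onz(n,u,.155)); P.setdefault(n,u)
print(tri(P["top"],P["side"]))
g=cv2.cvtColor(A["top"],cv2.COLOR_BGR2GRAY)
m=(g<50).astype(np.uint8); m[:150]=0;m[290:]=0;m[:,:160]=0;m[:,310:]=0
c=max(cv2.findContours(m,0,2)[0],key=cv2.contourArea); r=cv2.minAreaRect(c); print(r)
for b in cv2.boxPoints(r): print(b,onz("top",b,.03))
# clamp corners by eye
for b in [(375,173),(411,195),(393,225),(355,204)]: print("clamp",onz("top",b,.01))
t=cv2.resize(A["top"][150:310,340:480],None,fx=3.4,fy=3.4,interpolation=2)
cv2.imwrite("pics/crop1.png",t)
E
```

```text
top 260.5 (392.54035736290814, 190.09426987061) (383, 181, 20, 19) ((392.5, 190.0), 9.962529182434082) [ 0.57595678 -0.18731555  0.172     ] [ 0.57877573 -0.19048346  0.155     ]
side 368.5 (368.40551181102364, 148.19160104986878) (359, 137, 20, 24) ((368.1333312988281, 148.0), 12.13068675994873) [ 0.56982179 -0.17379445  0.172     ] [ 0.57821807 -0.1905517   0.155     ]
(array([ 0.57854595, -0.19060713,  0.15486236]), np.float64(0.0005399735984850724))
((236.30740356445312, 222.38116455078125), (72.88127136230469, 101.40003204345703), 84.80557250976562)
[182.51643 190.68034] [0.60071671 0.35476954 0.03      ]
[283.5     181.50002] [0.62462701 0.08174079 0.03      ]
[290.0984  254.08199] [0.42925929 0.06257689 0.03      ]
[189.1148  263.26233] [0.40665547 0.32868563 0.03      ]
clamp [ 0.65118499 -0.17021959  0.01      ]
clamp [ 0.58886516 -0.26798232  0.01      ]
clamp [ 0.50637142 -0.21583772  0.01      ]
clamp [ 0.56462461 -0.1131877   0.01      ]
```

View pics/crop1.png

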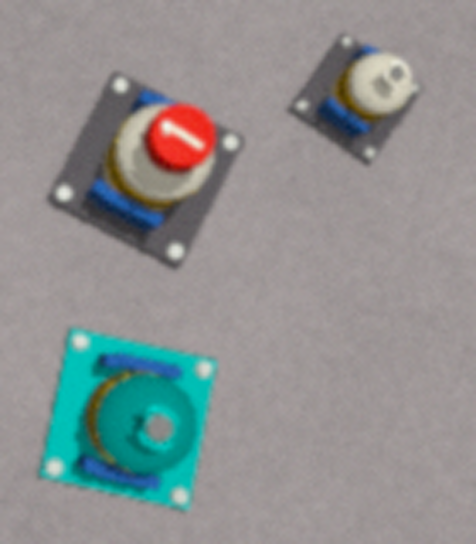

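The crop confirms it: the red-capped large white bottle, whose cap triangulates to (0.5785, -0.1905) with its centre at z = 0.155. Moving above it now.

Request:
move_arm:
  series: "0 0 0 49.6 -29.6 0 0;0 0 0 49.6 -29.6 0 0;0 0 0 49.6 -29.6 0 0;0 0 0 49.6 -29.6 0 0;0 0 0 49.6 -29.6 0 0;0 0 0 49.6 -29.6 0 0;0 0 0 49.6 -29.6 0 0;0 0 0 49.6 -29.6 0 0;0 0 0 49.6 -29.6 0 0;0 0 0 49.6 -29.6 0 0;0 0 0 49.6 -29.6 0 0;0 0 0 49.6 -29.6 0 0;0 0 0 49.6 -29.6 0 0;0 0 0 49.6 -29.6 0 0;0 0 0 49.6 -29.6 0 0;0 0 0 49.6 -29.6 0 0"

```text
clock: 1.7
ee_pos: [0.5778, -0.1925, 0.4047]
tcp_rot: [3.141, 0.001, 0.298]
contact_force: [-0.1, 0.9, -0.6]
gripper_width: 0.0855
grip_force: 0.0
```

```bash
cat >> h.py <<'E'
def st(target=None):
    s=bot.sense()
    for k in("clock","q","ee_pos","tcp_rot","contact_force","torque","gripper_width","grip_force"): print(k,np.round(s[k],4))
    if target is not None:
        print("shift cm",np.round(100*R.from_euler("xyz",s["tcp_rot"]).as_matrix().T@(np.array(target)-s["ee_pos"]),2))
E
python3 -c "
from h import *
st([.5785,-.1905,.31])"
```

```text
clock 1.7
q [ 0.3205  0.5499 -0.0573  1.5488  0.036   1.0445 -1.0189]
ee_pos [ 0.5778 -0.1925  0.4047]
tcp_rot [3.1409e+00 1.1000e-03 2.9830e-01]
contact_force [-0.0601  0.8613 -0.5708]
torque [ 0.0266 -0.0035 -0.0087]
gripper_width 0.0855
grip_force 0.0
shift cm [ 0.14 -0.18  9.47]
```

Request:
move_arm:
  series: "0 0 0 0.1 -0.1 4 0;0 0 0 0.1 -0.1 7 0;0 0 0 0.1 -0.1 9.3 0;0 0 0 0.1 -0.1 9.3 0;0 0 0 0.1 -0.1 9.3 0;0 0 0 0.1 -0.1 9.3 0"

```text
clock: 2.3
ee_pos: [0.5799, -0.19, 0.3136]
tcp_rot: [3.14, -0.003, 0.301]
contact_force: [0.8, -0.2, 0.8]
gripper_width: 0.0856
grip_force: 0.0
```

```bash
python3 - <<'E'
from h import *
st([.5785,-.1905,.31])
a,b=bot.camera("top")[120:260,310:480],bot.camera("side")[70:230,290:460]
f=lambda i:cv2.resize(i,(400,400),interpolation=2)
cv2.imwrite("pics/near1.png",np.hstack([f(a),f(b)]))
E
```

```text
clock 2.3
q [ 0.315   0.6484 -0.0561  1.6519  0.0457  0.839  -1.0302]
ee_pos [ 0.5799 -0.19    0.3136]
tcp_rot [ 3.1395e+00 -2.9000e-03  3.0080e-01]
contact_force [ 0.8395 -0.1809  0.8302]
torque [ 0.0704 -0.013   0.0087]
gripper_width 0.0856
grip_force 0.0
shift cm [-0.15  0.01  0.36]
```

View pics/near1.png

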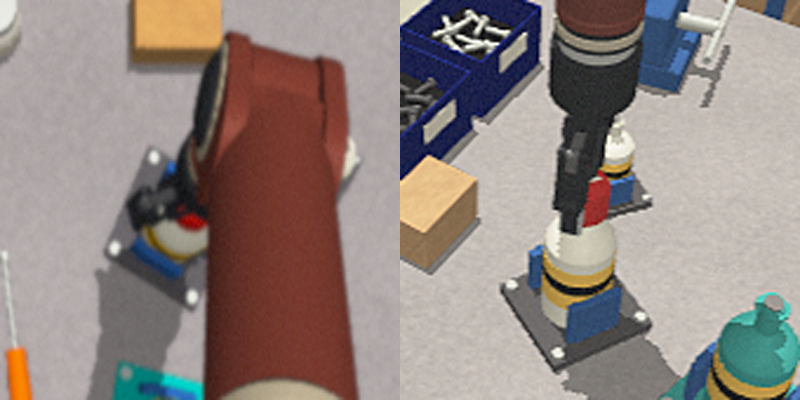

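The cap stands between the open fingers, with the near finger at (570,200) in the composite. Closing.

Request:
move_arm:
  series: "0 0 0 -0.1 0 0.3 0;0 0 0 -0.1 0 0.3 0.3;0 0 0 -0.1 0 0.3 0.6;0 0 0 -0.1 0 0.3 0.6;0 0 0 -0.1 0 0.3 0.6;0 0 0 -0.1 0 0.3 0.6;0 0 0 -0.1 0 0.3 0.6;0 0 0 -0.1 0 0.3 0.6"
  squeeze: 70

```text
clock: 3.2
ee_pos: [0.5786, -0.1899, 0.3091]
tcp_rot: [3.141, -0.001, 0.302]
contact_force: [-0.1, -1.8, 3.6]
gripper_width: 0.0443
grip_force: 70.7
```

```bash
python3 -c "
from h import *
st([.5785,-.1905,.31])"
```

```text
clock 3.2
q [ 0.3152  0.6526 -0.0559  1.6587  0.0465  0.8305 -1.0298]
ee_pos [ 0.5786 -0.1899  0.3091]
tcp_rot [ 3.1407e+00 -7.0000e-04  3.0160e-01]
contact_force [-0.0725 -1.7658  3.5927]
torque [-0.2665  0.0681 -0.0268]
gripper_width 0.0443
grip_force 70.7184
shift cm [-0.03  0.05 -0.09]
```

Request:
move_arm:
  series: "0 0 0 0 0 0.2 0.6;0 0 0 0 0 0.4 0.6;0 0 0 0 0 0.5 0.6;0 0 0 0 0 0.55 0.6;0 0 0 0 0 0.55 0.6;0 0 0 0 0 0.55 0.6"

```text
clock: 3.8
ee_pos: [0.5786, -0.1899, 0.3044]
tcp_rot: [3.14, -0.001, 0.302]
contact_force: [-0.8, -0.5, 8.7]
gripper_width: 0.0447
grip_force: 71.0
```

```bash
python3 -c "
from h import *
st()"
```

```text
clock 3.8
q [ 0.315   0.6583 -0.0557  1.663   0.0471  0.8201 -1.0304]
ee_pos [ 0.5786 -0.1899  0.3044]
tcp_rot [ 3.1405e+00 -9.0000e-04  3.0160e-01]
contact_force [-0.8374 -0.4639  8.6756]
torque [-0.202   0.4077 -0.0214]
gripper_width 0.0447
grip_force 71.0357
```

Request:
move_arm:
  series: "0 0 0 0 0 0.15 0.6;0 0 0 0 0 0.25 0.6;0 0 0 0 0 0.3 0.6;0 0 0 0 0 0.3 0.6"

```text
clock: 4.2
ee_pos: [0.5786, -0.1899, 0.3029]
tcp_rot: [3.14, -0.001, 0.301]
contact_force: [-4.6, -0.2, 15.7]
gripper_width: 0.0445
grip_force: 71.7
```

Request:
move_arm:
  series: "0 0 -1 0 0 0 0.6;0 0 -2 0 0 0 0.6;0 0 -3 0 0 0 0.6;0 0 -4 0 0 0 0.6;0 0 -5 0 0 0 0.6;0 0 -6 0 0 0 0.6;0 0 -7 0 0 0 0.6;0 0 -8 0 0 0 0.6;0 0 -8 0 0 0 0.6"

```text
clock: 5.1
ee_pos: [0.5791, -0.1893, 0.3029]
tcp_rot: [3.139, -0.002, 1.001]
contact_force: [-3.3, 0.2, 14.6]
gripper_width: 0.0445
grip_force: 72.0
```

```bash
python3 -c "
from h import *
st()"
```

```text
clock 5.1
q [ 0.4354  0.6721 -0.2562  1.6601  0.2136  0.8337 -0.4807]
ee_pos [ 0.5791 -0.1893  0.3029]
tcp_rot [ 3.1389e+00 -1.8000e-03  1.0012e+00]
contact_force [-3.2813  0.159  14.5549]
torque [ 0.0768  0.6142 -0.0408]
gripper_width 0.0445
grip_force 71.9589
```

Request:
move_arm:
  series: "0 0 -1 0 0 0 0.6;0 0 -2 0 0 0 0.6;0 0 -3 0 0 0 0.6;0 0 -4 0 0 0 0.6;0 0 -5 0 0 0 0.6;0 0 -6 0 0 0 0.6;0 0 -6 0 0 0 0.6"

```text
clock: 5.8
ee_pos: [0.5785, -0.1885, 0.3028]
tcp_rot: [3.141, -0.001, 1.525]
contact_force: [-5.9, 1.5, 15.8]
gripper_width: 0.0448
grip_force: 72.2
```

```bash
python3 -c "
from h import *
st()"
```

```text
clock 5.8
q [ 0.5217  0.6902 -0.404   1.6584  0.3343  0.8618 -0.0649]
ee_pos [ 0.5785 -0.1885  0.3028]
tcp_rot [ 3.1411e+00 -1.1000e-03  1.5249e+00]
contact_force [-5.86    1.5447 15.8105]
torque [ 0.1849  1.0394 -0.0956]
gripper_width 0.0448
grip_force 72.2162
```

Request:
move_arm:
  series: "0 0 -1 -0.05 -0.05 0 0.6;0 0 -2 -0.1 -0.1 0 0.6;0 0 -2 -0.1 -0.1 0 0.6"

```text
clock: 6.1
ee_pos: [0.5778, -0.1889, 0.3028]
tcp_rot: [3.14, -0.002, 1.7]
contact_force: [-4.0, 2.3, 15.4]
gripper_width: 0.0448
grip_force: 72.2
```

```bash
python3 -c "
from h import *
st()"
```

```text
clock 6.1
q [ 0.5516  0.6975 -0.4533  1.6594  0.3737  0.8706  0.0764]
ee_pos [ 0.5778 -0.1889  0.3028]
tcp_rot [ 3.1396e+00 -1.6000e-03  1.7001e+00]
contact_force [-3.9899  2.3295 15.4252]
torque [ 0.3907  0.8733 -0.0802]
gripper_width 0.0448
grip_force 72.1845
```

Request:
move_arm:
  series: "0 0 -1 0 -0.05 0 0.6;0 0 -2 0 -0.1 0 0.6;0 0 -2 0 -0.1 0 0.6"

```text
clock: 6.4
ee_pos: [0.5772, -0.1892, 0.3028]
tcp_rot: [3.138, -0.001, 1.875]
contact_force: [-2.3, 0.5, 15.0]
gripper_width: 0.0449
grip_force: 72.1
```

```bash
python3 -c "
from h import *
st()"
```

```text
clock 6.4
q [ 0.5799  0.7055 -0.5014  1.6605  0.4134  0.8801  0.2168]
ee_pos [ 0.5772 -0.1892  0.3028]
tcp_rot [ 3.1380e+00 -5.0000e-04  1.8747e+00]
contact_force [-2.2636  0.4955 14.9933]
torque [ 0.2709  0.5627 -0.1043]
gripper_width 0.0449
grip_force 72.0955
```

Request:
move_arm:
  series: "0 0 -1 0 0 0 0.6;0 0 -2 0 0 0 0.6;0 0 -2 0 0 0 0.6"

```text
clock: 6.7
ee_pos: [0.5771, -0.1894, 0.3028]
tcp_rot: [3.139, 0.0, 2.049]
contact_force: [-2.0, 0.8, 15.2]
gripper_width: 0.0444
grip_force: 72.1
```

```bash
python3 -c "
from h import *
st()"
```

```text
clock 6.7
q [ 0.6067  0.7154 -0.5489  1.6595  0.4525  0.8937  0.3577]
ee_pos [ 0.5771 -0.1894  0.3028]
tcp_rot [3.1386e+00 3.0000e-04 2.0490e+00]
contact_force [-2.0454  0.8003 15.2057]
torque [ 0.1955  0.6793 -0.0695]
gripper_width 0.0444
grip_force 72.1119
```

Request:
move_arm:
  series: "0 0 -1 0 0 0 0.6;0 0 -2 0 0 0 0.6;0 0 -2 0 0 0 0.6"

```text
clock: 7.0
ee_pos: [0.577, -0.1896, 0.3028]
tcp_rot: [3.139, 0.001, 2.223]
contact_force: [-3.0, 0.6, 14.8]
gripper_width: 0.0446
grip_force: 72.1
```

```bash
python3 -c "
from h import *
st()"
```

```text
clock 7.0
q [ 0.6327  0.7262 -0.596   1.6586  0.4909  0.9082  0.4992]
ee_pos [ 0.577  -0.1896  0.3028]
tcp_rot [3.1391e+00 1.1000e-03 2.2234e+00]
contact_force [-3.0439  0.5781 14.8463]
torque [ 0.0481  0.7269 -0.0535]
gripper_width 0.0446
grip_force 72.1374
```

Request:
move_arm:
  series: "0 0 -1 0 0 0 0.6;0 0 -2 0 0 0 0.6;0 0 -2 0 0 0 0.6"

```text
clock: 7.3
ee_pos: [0.577, -0.1899, 0.3028]
tcp_rot: [3.14, 0.002, 2.398]
contact_force: [-3.5, -0.6, 14.8]
gripper_width: 0.0447
grip_force: 72.2
```

```bash
python3 -c "
from h import *
st()"
```

```text
clock 7.3
q [ 0.6579  0.7379 -0.6426  1.6576  0.5287  0.9237  0.6415]
ee_pos [ 0.577  -0.1899  0.3028]
tcp_rot [3.1395e+00 1.8000e-03 2.3977e+00]
contact_force [-3.5383 -0.6193 14.8334]
torque [ 0.048   0.6779 -0.0328]
gripper_width 0.0447
grip_force 72.1677
```

Request:
move_arm:
  series: "0 0 -1 0 0 0 0.6;0 0 -2 0 0 0 0.6;0 0 -2 0 0 0 0.6"

```text
clock: 7.6
ee_pos: [0.5767, -0.1899, 0.3028]
tcp_rot: [3.141, 0.001, 2.571]
contact_force: [-4.5, -0.1, 15.6]
gripper_width: 0.0449
grip_force: 72.3
```

```bash
python3 -c "
from h import *
st()"
```

```text
clock 7.6
q [ 0.6823  0.7502 -0.6887  1.6572  0.5651  0.9413  0.7841]
ee_pos [ 0.5767 -0.1899  0.3028]
tcp_rot [3.1406e+00 1.0000e-03 2.5713e+00]
contact_force [-4.4866 -0.0516 15.6429]
torque [ 0.0098  0.8547 -0.1963]
gripper_width 0.0449
grip_force 72.2586
```

Request:
move_arm:
  series: "0 0 -0.3 0 0 0 0.6;0 0 -0.6 0 0 0 0.6;0 0 -0.6 0 0 0 0.6"

```text
clock: 7.9
ee_pos: [0.5766, -0.1899, 0.3028]
tcp_rot: [3.141, 0.001, 2.622]
contact_force: [-3.7, -0.0, 15.3]
gripper_width: 0.0447
grip_force: 72.2
```

```bash
python3 -c "
from h import *
st()"
```

```text
clock 7.9
q [ 0.6889  0.7539 -0.7017  1.6571  0.5755  0.9465  0.8261]
ee_pos [ 0.5766 -0.1899  0.3028]
tcp_rot [3.1410e+00 9.0000e-04 2.6222e+00]
contact_force [-3.685  -0.0255 15.3296]
torque [-0.0413  0.9273 -0.2773]
gripper_width 0.0447
grip_force 72.208
```

Request:
move_arm:
  series: "0 0 -0.4 0 0 0 0.6;0 0 -0.6 0 0 0 0.6;0 0 -0.6 0 0 0 0.6"

```text
clock: 8.2
ee_pos: [0.5766, -0.19, 0.3028]
tcp_rot: [3.141, 0.001, 2.674]
contact_force: [-4.9, 0.2, 15.5]
gripper_width: 0.0448
grip_force: 72.2
```

```bash
python3 -c "
from h import *
st()"
```

```text
clock 8.2
q [ 0.696   0.7579 -0.7153  1.6569  0.5862  0.9519  0.8689]
ee_pos [ 0.5766 -0.19    0.3028]
tcp_rot [3.1411e+00 7.0000e-04 2.6739e+00]
contact_force [-4.9153  0.2096 15.4784]
torque [ 0.0544  0.9411 -0.3565]
gripper_width 0.0448
grip_force 72.1557
```

At the stop: the torque climbs steadily. Easing off and lifting slowly.

Request:
move_arm:
  series: "0 0 0.5 0 0 -0.2 0.6;0 0 0.8 0 0 -0.4 0.6;0 0 0.8 0 0 -0.6 0.6;0 0 0.8 0 0 -0.8 0.6;0 0 0.8 0 0 -1 0.6;0 0 0.8 0 0 -1.1 0.6;0 0 0.8 0 0 -1.1 0.6"

```text
clock: 8.9
ee_pos: [0.5761, -0.1909, 0.3111]
tcp_rot: [-3.141, -0.001, 2.606]
contact_force: [0.6, 0.5, 1.2]
gripper_width: 0.0446
grip_force: 73.1
```

```bash
python3 -c "
from h import *
st()"
```

```text
clock 8.9
q [ 0.6911  0.743  -0.7026  1.6495  0.5626  0.9623  0.8221]
ee_pos [ 0.5761 -0.1909  0.3111]
tcp_rot [-3.1408e+00 -7.0000e-04  2.6058e+00]
contact_force [0.6197 0.5498 1.2053]
torque [0.0124 0.0926 0.0195]
gripper_width 0.0446
grip_force 73.1287
```

Request:
move_arm:
  series: "0 0 0 0 0 -0.1 0.6;0 0 0 0 0 -0.2 0.6;0 0 0 0 0 -0.3 0.6;0 0 0 0 0 -0.4 0.6;0 0 0 0 0 -0.5 0.6;0 0 0 0 0 -0.5 0.6"

```text
clock: 9.5
ee_pos: [0.5765, -0.1906, 0.3164]
tcp_rot: [3.142, 0.0, 2.606]
contact_force: [-0.5, -0.4, -1.9]
gripper_width: 0.0444
grip_force: 73.0
```

Request:
move_arm:
  series: "0 0 0 0 0 -0.2 0.6;0 0 0 0 0 -0.4 0.6;0 0 0 0 0 -0.6 0.6;0 0 0 0 0 -0.8 0.6;0 0 0 0 0 -1 0.6;0 0 0 0 0 -1.2 0.6;0 0 0 0 0 -1.2 0.6"

```text
clock: 10.2
ee_pos: [0.5766, -0.1906, 0.3286]
tcp_rot: [3.141, 0.001, 2.606]
contact_force: [0.3, 0.5, -1.3]
gripper_width: 0.0446
grip_force: 73.0
```

Request:
move_arm:
  series: "0 0 0 0 0 -3 0.6;0 0 0 0 0 -6 0.6;0 0 0 0 0 -9 0.6;0 0 0 0 0 -9 0.6;0 0 0 0 0 -9 0.6"

```text
clock: 10.7
ee_pos: [0.5764, -0.1905, 0.4186]
tcp_rot: [-3.142, 0.001, 2.606]
contact_force: [-0.2, -0.3, -0.1]
gripper_width: 0.0448
grip_force: 72.9
```

```bash
python3 - <<'E'
from h import *
c=np.array([.515,.207]);c2=c+.0665*np.array([-.087,.996]);print(c2)
st([*c2,.4186])
b=bot.camera("side"); cv2.imwrite("pics/lift.png",cv2.resize(b[20:220,280:480],(600,600),interpolation=2))
t=bot.camera("top"); 
# tray inner rim check: divider
E
```

```text
[0.5092145 0.273234 ]
clock 10.7
q [ 0.7247  0.6347 -0.7689  1.5216  0.464   1.1738  0.907 ]
ee_pos [ 0.5764 -0.1905  0.4186]
tcp_rot [-3.1415e+00  9.0000e-04  2.6057e+00]
contact_force [-0.2152 -0.2697 -0.0652]
torque [-0.0224  0.0181 -0.0488]
gripper_width 0.0448
grip_force 72.87
shift cm [ 2.945e+01  3.645e+01 -3.000e-02]
```

View pics/lift.png

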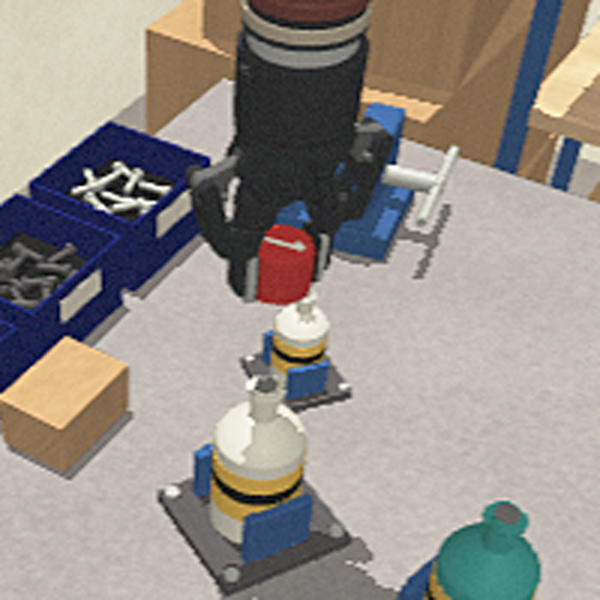

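The cap is off the bottle and upright between the fingers at (285,265), its lower edge slightly below the fingertips. Moving to the tray.

Request:
move_arm:
  series: "0 0 0.8 2 2.4 0 0.6;0 0 1.6 4 5 0 0.6;0 0 2.4 6.5 8 0 0.6;0 0 3.2 9 11 0 0.6;0 0 4 11.5 14 0 0.6;0 0 4.8 14 17 0 0.6;0 0 5.6 16.5 20 0 0.6;0 0 6.4 19 23 0 0.6;0 0 7.2 21.5 26 0 0.6;0 0 8 24 29.5 0 0.6;0 0 8.8 26 32.5 0 0.6;0 0 9.6 28 35 0 0.6;0 0 10.4 29 36 0 0.6;0 0 10.9 29.5 36.4 0 0.6;0 0 10.9 29.5 36.4 0 0.6;0 0 10.9 29.5 36.4 0 0.6;0 0 10.9 29.5 36.4 0 0.6;0 0 10.9 29.5 36.4 0 0.6"

```text
clock: 12.6
ee_pos: [0.5091, 0.272, 0.418]
tcp_rot: [-3.141, 0.001, 1.653]
contact_force: [0.7, -0.8, -0.9]
gripper_width: 0.0446
grip_force: 72.9
```

```bash
python3 - <<'E'
from h import *
st([.5092,.2732,.25])
for n in("top","side"):
    im=bot.camera(n)
    if n=="top": cv2.imwrite("pics/tr.png",cv2.resize(im[130:290,150:350],(750,600),interpolation=2))
E
```

```text
clock 12.6
q [-0.1935  0.5343 -0.5348  1.6123  0.2992  1.0783 -0.7276]
ee_pos [0.5091 0.272  0.418 ]
tcp_rot [-3.1412e+00  6.0000e-04  1.6532e+00]
contact_force [ 0.7433 -0.7948 -0.858 ]
torque [-0.0075 -0.0087 -0.003 ]
gripper_width 0.0446
grip_force 72.8696
shift cm [ 0.13  0.03 16.8 ]
```

View pics/tr.png

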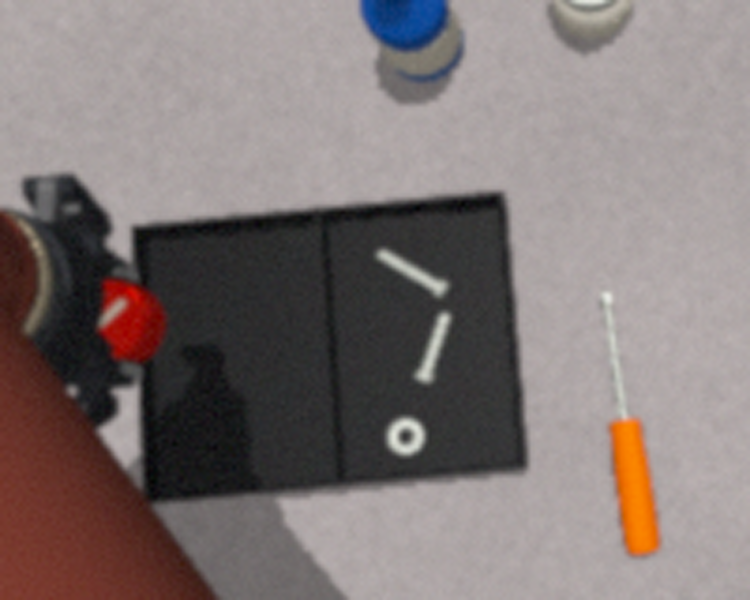

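The gripper with the cap at (130,320) appears left of the tray only through parallax. The compartment centre is at crop (237,354), which agrees with the target. Descending.

Request:
move_arm:
  series: "0 0 0 0.1 0 3 0.6;0 0 0 0.1 0 6.5 0.6;0 0 0 0.1 0 10 0.6;0 0 0 0.1 0 13.5 0.6;0 0 0 0.1 0 17 0.6;0 0 0 0.1 0 19.5 0.6;0 0 0 0.1 0 21.5 0.6;0 0 0 0.1 0 22.8 0.6;0 0 0 0.1 0 22.8 0.6;0 0 0 0.1 0 22.8 0.6"

```text
clock: 13.7
ee_pos: [0.509, 0.2742, 0.1909]
tcp_rot: [3.141, -0.001, 1.654]
contact_force: [-0.4, -0.2, -1.1]
gripper_width: 0.0448
grip_force: 72.9
```

```bash
python3 - <<'E'
from h import *
st([.5092,.2732,.176])
im=bot.camera("side"); cv2.imwrite("pics/pl.png",cv2.resize(im[200:400,160:400],(720,600),interpolation=2))
E
```

```text
clock 13.7
q [-0.2983  0.8162 -0.3789  1.8174  0.4957  0.6018 -0.9   ]
ee_pos [0.509  0.2742 0.1909]
tcp_rot [ 3.1406e+00 -8.0000e-04  1.6543e+00]
contact_force [-0.3641 -0.1804 -1.116 ]
torque [ 0.0231 -0.0123 -0.0558]
gripper_width 0.0448
grip_force 72.8616
shift cm [-0.1   0.01  1.49]
```

View pics/pl.png

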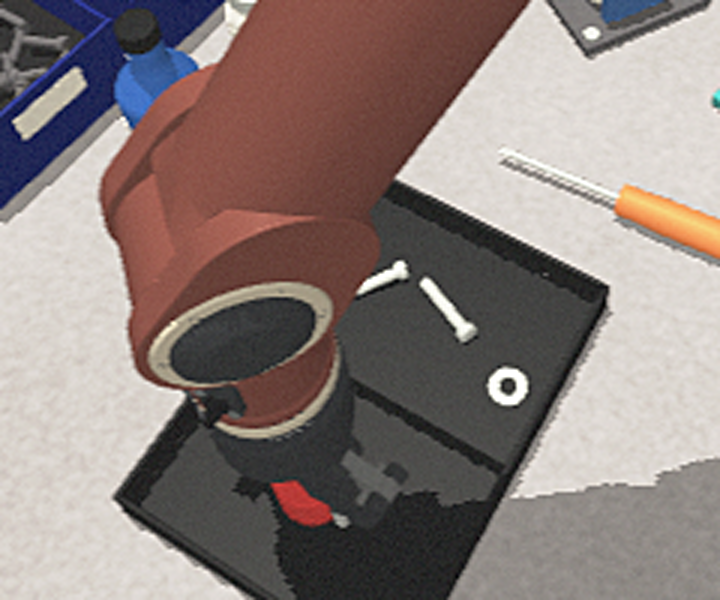

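The cap is inside the empty compartment, at crop (300,500), clear of the walls. Lowering slowly.

Request:
move_arm:
  series: "0 0 0 0 0 0.3 0.6;0 0 0 0 0 0.6 0.6;0 0 0 0 0 0.9 0.6;0 0 0 0 0 1.1 0.6;0 0 0 0 0 1.1 0.6;0 0 0 0 0 1.1 0.6"

```text
clock: 14.35
ee_pos: [0.5086, 0.274, 0.1792]
tcp_rot: [-3.142, -0.0, 1.655]
contact_force: [0.3, -0.2, -0.8]
gripper_width: 0.0445
grip_force: 72.9
```

Request:
move_arm:
  series: "0 0 0 0 0 0.1 0.6;0 0 0 0 0 0.2 0.6;0 0 0 0 0 0.2 0.6;0 0 0 0 0 0.2 0.6"

```text
clock: 14.75
ee_pos: [0.5086, 0.274, 0.1772]
tcp_rot: [-3.142, -0.0, 1.654]
contact_force: [0.5, -0.1, -1.4]
gripper_width: 0.0448
grip_force: 72.9
```

Request:
move_arm:
  series: "0 0 0 0 0 0.1 0.6;0 0 0 0 0 0.1 0.6;0 0 0 0 0 0.1 0.6"

```text
clock: 15.05
ee_pos: [0.5086, 0.2739, 0.1762]
tcp_rot: [-3.142, -0.0, 1.654]
contact_force: [0.4, 1.4, -0.5]
gripper_width: 0.0444
grip_force: 72.9
```

Request:
move_arm:
  series: "0 0 0 0 0 0.1 0.6;0 0 0 0 0 0.1 0.6;0 0 0 0 0 0.1 0.6"

```text
clock: 15.35
ee_pos: [0.5087, 0.274, 0.1756]
tcp_rot: [3.141, -0.0, 1.654]
contact_force: [-0.5, -0.8, 1.8]
gripper_width: 0.0446
grip_force: 74.0
```

Request:
move_arm:
  series: "0 0 0 0 0 0.1 0.6;0 0 0 0 0 0.1 0.6;0 0 0 0 0 0.1 0.6"

```text
clock: 15.65
ee_pos: [0.5086, 0.2741, 0.1755]
tcp_rot: [3.141, 0.0, 1.655]
contact_force: [-2.3, -1.1, 8.8]
gripper_width: 0.0447
grip_force: 75.7
```

Contact with the floor. Easing up 1 mm and releasing.

Request:
move_arm:
  series: "0 0 0 0 0 -0.08 0.6;0 0 0 0 0 -0.08 0.55;0 0 0 0 0 -0.08 0.45;0 0 0 0 0 -0.08 0.35;0 0 0 0 0 -0.08 0.2;0 0 0 0 0 -0.08 0.1;0 0 0 0 0 -0.08 0.1;0 0 0 0 0 -0.08 0.1;0 0 0 0 0 -0.08 0.1"
  squeeze: 20

```text
clock: 16.55
ee_pos: [0.5086, 0.274, 0.175]
tcp_rot: [-3.142, -0.0, 1.654]
contact_force: [-0.5, -0.1, -0.7]
gripper_width: 0.077
grip_force: 0.0
```

Request:
move_arm:
  series: "0 0 0 0 0 -0.5 0.1;0 0 0 0 0 -1.5 0.1;0 0 0 0 0 -3 0.1;0 0 0 0 0 -6 0.1;0 0 0 0 0 -10 0.1;0 0 0 0 0 -14 0.1;0 0 0 0 0 -18 0.1;0 0 0 0 0 -22 0.1;0 0 0 0 0 -24 0.1;0 0 0 -5 0 -24 0.1;0 0 0 -10 0 -24 0.1;0 0 0 -15 0 -24 0.1;0 0 0 -20 0 -24 0.1;0 0 0 -25 0 -24 0.1;0 0 0 -30 0 -24 0.1;0 0 0 -30 0 -24 0.1;0 0 0 -30 0 -24 0.1;0 0 0 -30 0 -24 0.1"

```text
clock: 18.35
ee_pos: [0.5333, -0.0235, 0.4161]
tcp_rot: [3.14, -0.001, 1.657]
contact_force: [-0.2, -0.0, -0.5]
gripper_width: 0.0768
grip_force: 0.0
```

```bash
python3 - <<'E'
from h import *
st()
im=bot.camera("side"); t=bot.camera("top")
cv2.imwrite("pics/end.png",np.hstack([cv2.resize(im[100:400,150:400],(400,480)),cv2.resize(t[90:300,160:360],(400,480))]))
E
```

```text
clock 18.35
q [ 0.3642  0.4673 -0.5382  1.7341  0.2743  1.0144 -0.1868]
ee_pos [ 0.5333 -0.0235  0.4161]
tcp_rot [ 3.1402e+00 -1.0000e-03  1.6568e+00]
contact_force [-0.2304 -0.01   -0.4994]
torque [0.0307 0.0174 0.0028]
gripper_width 0.0768
grip_force 0.0
```

View pics/end.png

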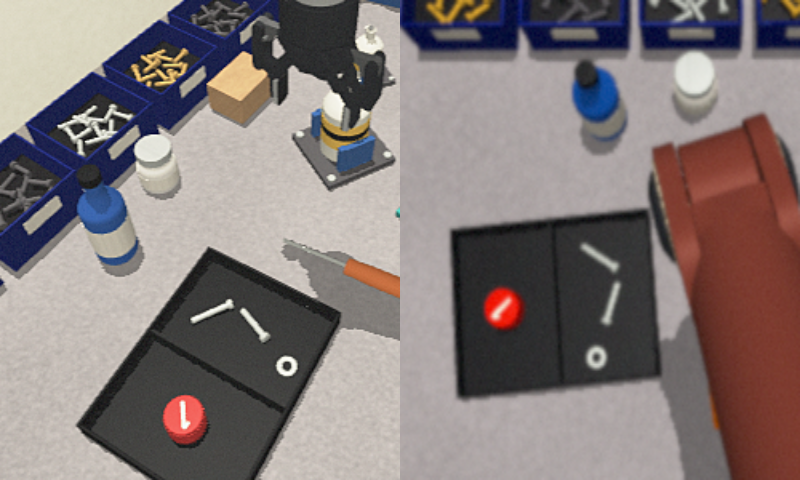

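The cap stands top up in the middle of the empty compartment, at (185,420) in the side crop and (503,308) in the top crop. Everything else is undisturbed and the arm is clear.

```bash
python3 -c "
from plant import bot
print(bot.hand_in())"
```

```text
the job is handed in; nothing more can be done
None
```

I opened the white bottle by pressing its red cap down and turning it to the stop, then set the cap top up in the tray's empty compartment; nothing else in view had moved, and I handed the job in at about 18 s.

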